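# Torque down the plug gauge clamp until its clutch slips

## Task

Two alike little V-block clamps stand on the bench, each with a black wing knob on top; only one of them holds a plug gauge. Turn that one's knob clockwise (seen from above) until the screw is home and the slip clutch has clearly clicked over - at least one full click - then let go of it. Leave the knob of the empty clamp as it is.

Things in the scene. Friction and masses are not known exactly. Their poses are not given: they have to be found in the camera images.
- gauge_clamp_wing (a point): knob to turn, on the clamp holding a 25 x 112 mm plug gauge. Point on its upright axis, 108 mm above the bench. Black wing 42 long (own x), 14 thick (own y), 30 tall, top 10 above the point; frame turns with it, z up. Below: stem 16 across, skirt 25 (top 85 above bench), collar 34 (top 80), bridge 84 x 28 (top 70). Bolted base 110 x 64; either clamp may be left or right, turned up to 20 deg
- gauge_clamp_screw (a joint): rad, angle of that clamp's screw and steel collar under the knob, growing clockwise from above. Starts at 0.3 to 0.65; hard stop at 1.0, where the pressure pad sits on the gauge. Turns lightly (0.025 N m), stays where it is left
- gauge_clamp_clutch (a joint): rad, how far the knob has slipped clockwise on the collar; 0 at the start, the black index lines on skirt and collar then being in line. The clutch drives the screw to its stop, then slips at 0.10 N m: the knob turns on and the lines part. One full click is 0.26 rad (15 deg) of slip. More slip does no harm; it stays when let go
- idle_clamp_wing_end (a point): the end of the wing knob of the other clamp, which looks the same but is empty; 21 mm from that knob's axis, 108 mm above the bench. Not to be turned
Not all that is in view belongs to the job. There is more than one size of the part that bears gauge_clamp_wing; the job needs the larger.

How it is judged (in metres and radians):
At the end, for the whole second after the job is handed in: The screw of the clamp that holds the plug gauge is home (0.92 rad or more; its stop is at 1.0) and its clutch has slipped by one full click or more (over 0.26 rad, 15 degrees) (value of joint gauge_clamp_screw above 0.92 rad and value of joint gauge_clamp_clutch above 0.26 rad); the robot touches nothing.
It fails at once if the empty clamp's knob was turned (its wing end moved by more than 8 mm, about 20 degrees) (distance of idle_clamp_wing_end from where it was at the start of the episode above 0.008 m).
It also fails if it takes over 32 s, if anything falls off the work surface, if the arm or the gripper's body presses on something with over 40 N, if the wrist force passes 120 N, or if a joint passes its speed limit or range.

## Robot

A 6-joint arm with a two-finger parallel gripper is mounted at the origin on a cart in front of the work surface, level with it; the furniture and walls round the work are solid. World frame = base frame: x ahead of the robot, y to its left, z up, the work surface at z = 0. Lengths are in m, angles in degrees, forces in N, time in s.
With the tool pointing down it reaches from about 0.4 to 0.825 m from the base axis. Payload 7 kg.
Tool frame: the origin (TCP) lies midway between the tips of the shut fingers; the grasp point (between the pads) lies 19 mm behind it; z points along the fingers, x is the direction in which the jaws open and shut, and the axes are right-handed (so a half turn about z gives the same grasp; the last joint's range is limited). The gripper opens to 88 mm and grips with 3 to 60 N. Pads are 19 mm wide; open, the fingers measure 130 mm over their backs; the gripper's body (78 mm by 193 mm) begins 47 mm behind the grasp point.
Start: joints at [86.694, 20.546, 0.682, 0, -70.136, -16.507], TCP at [0.229, 0.635, 0.227] pointing down, gripper open.
Joint ranges: [-176.03, 176.03], [-82.01, 121.73], [-58.28, 71.71], [-173.87, 95.51], [-174.79, -0.11], [-173.66, 173.66]. Speed limits (degrees/s): [136.94, 136.94, 172.46, 180, 180, 180].

## Interface

Orientations are given as [roll, pitch, yaw] about the fixed x, y, z axes, in that order (R = Rz(yaw) Ry(pitch) Rx(roll)).
In Python, from plant import ctrl, vision, nets gives the robot as it stands.
- The arm moves only by the shell command python3 -m jog 'ROWS'. ROWS is text: rows parted by semicolons, each of 7 numbers parted by spaces: the turn, a rotation vector about the tool's x, y, z in units of 0.1 rad (1.0 is 0.1 rad), then the shift along the tool's x, y, z in units of 4 cm (1.0 is 4 cm), then the opening, from -1 (shut) to 1 (fully open). In form: rx ry rz x y z jaw; .... A call has 1 to 8 rows; each row shifts and turns the commanded pose from where the row before left it, along the tool's axes as they then stand; what a row does not reach is not made up. A row lasts 1/8 s, in which the tool goes at most 62.5 mm and 10.7 degrees, less where a joint would pass 70% of its speed; a pose out of reach is approached as far as the arm can. A call with a number of a shift or a turn outside -1 to 1 is refused whole. A call with a gripper value outside its range is refused whole. The fingers move at their own pace and stop on an object; the grip force is fixed at half the most. Time passes only in rows, so rows that do not move let the fingers close. It gives the time, the measured TCP pose, the force and the opening at its end, in the units of the state.
- ctrl.get_obs(): the state, without advancing time (a new reading comes with each control period).
- vision.snapshot(name): name is "side" or "top" or "wrist"; returns (picture, depth): 480x640x3 uint8, red, green, blue; 480x640 float32, m along the optical axis (not along the pixel's ray), 0 where there is no reading.
- vision.camera_info(name): a dict with "camera_matrix" (3x3 intrinsics, pixels), "camera_from_world" (4x4, takes a point from world to camera coordinates); the wrist camera has in their place "tool_from_camera" (4x4, takes a point from camera to tool coordinates, whose origin is the TCP and whose axes are the tool frame's). Camera axes: x right, y down, z forward; pixel columns grow to the right and rows downward; lengths in m; the calibration is good to about 2 mm. A picture is of the moment at which its call begins: read the wrist's pose just before it. camera_info takes no time and is no camera call.
- ctrl.close_job(): hands the job in, once; it reports no verdict.
Trained networks look in the newest picture that a camera, given by its name, has taken for a name from the list of things; names that differ only in an ending like _2 or _b are one class to them, and where a whole thing is asked for, a point or a joint stands for the part that bears it (a point fixed in the world has none). Each returns a list of dicts, best first, with "score" (0 to 1); they miss things now and then, are a little off and sometimes report something else, mostly with a low value. They report only what shows in the picture. A call takes as long as a camera call. They do not tell look-alikes from the thing itself.
- nets.boxes_of(target, camera): "location" ([x, y, z] in m, in world coordinates, good to about 4 mm: the middle of the surface that is visible of it).
The state is a dict: "clock": time; "joint_pos": joint angles; "qvel": joint speeds; "tau": joint torques, N m; "tool_pos": TCP position; "orientation": TCP orientation; "force": force on the tool from outside, world axes, zero at the start; "moment": the same for the moment, N m; "opening": finger opening in m.
Only numpy, scipy, OpenCV 4.12 (cv2) and the standard library are available. Lean on these libraries where they do the work, as an engineer would, in place of code of your own. Each camera call takes 0.05 s, during which the arm holds its last target.

## Working session

There is one attempt and no reset: what is moved stays moved. The work goes in short steps, Python scripts to look and compute and a shell command to move; the robot and the scene stay as the last step left them, time stands still between calls to the robot, and variables do not carry over. Pictures are saved under pics/ and viewed, and the job is handed in when it is done.

```bash
ls; mkdir -p pics
python3 - <<'E'
from plant import ctrl, vision, nets
import cv2
o=ctrl.get_obs(); print({k:o[k] for k in('clock','tool_pos','orientation','force','opening')})
for c in('top','side'):
    p,d=vision.snapshot(c); cv2.imwrite(f'pics/{c}0.png',p[:,:,::-1])
    for r in nets.boxes_of('gauge_clamp_wing',c): print(c,r)
    print({k:v.round(3).tolist() if hasattr(v,'round') else v for k,v in vision.camera_info(c).items()})
E
```

```text
pics
{'clock': 0.0, 'tool_pos': array([0.22863977, 0.63458066, 0.22563659]), 'orientation': array([-1.79993699e+02, -9.35898252e-02, -1.09818916e+02]), 'force': array([-0.05162226,  0.09694032, -0.2674555 ]), 'opening': 0.08738567977126777}
top {'location': [0.5193, 0.2194, 0.1236], 'score': 0.8}
top {'location': [0.4402, 0.11, 0.0754], 'score': 0.65}
{'camera_matrix': [[579.514, 0.0, 329.028], [0.0, 579.514, 238.655], [0.0, 0.0, 1.0]], 'camera_from_world': [[0.008, -1.0, 0.008, -0.008], [-0.97, -0.01, -0.243, 0.55], [0.243, -0.005, -0.97, 0.974], [0.0, 0.0, 0.0, 1.0]]}
side {'location': [0.5113, 0.2295, 0.1051], 'score': 0.89}
side {'location': [0.4389, 0.1174, 0.0729], 'score': 0.7}
{'camera_matrix': [[480.221, 0.0, 326.368], [0.0, 480.221, 232.623], [0.0, 0.0, 1.0]], 'camera_from_world': [[-0.854, -0.52, -0.002, 0.461], [-0.356, 0.588, -0.726, 0.231], [0.379, -0.619, -0.688, 0.73], [0.0, 0.0, 0.0, 1.0]]}
```

View pics/top0.png

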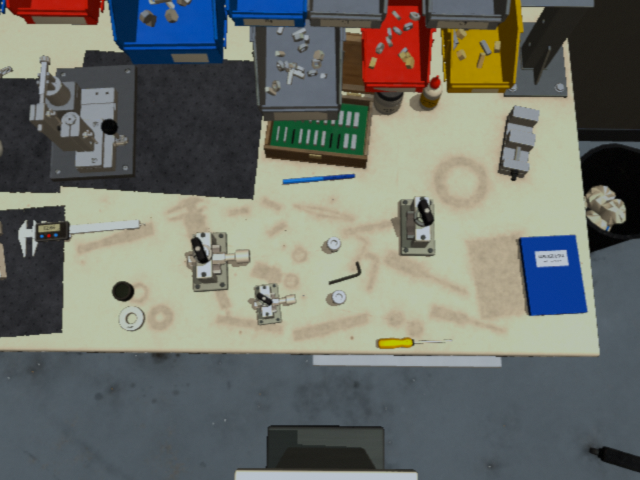

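View pics/side0.png

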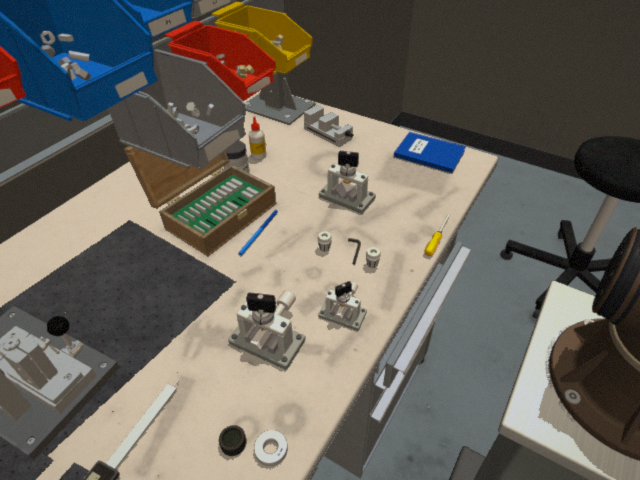

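Top view: the large clamp with the gauge is at about (205,255), with its black wing near (200,247). The empty one is at (420,225), and the small decoy is at (268,300). Next I'll measure the wing from the depth images.

```bash
cat > h.py <<'E'
from plant import ctrl, vision, nets
import numpy as np, cv2
from scipy.spatial.transform import Rotation as R
def cloud(c):
    o=ctrl.get_obs(); p,d=vision.snapshot(c); i=vision.camera_info(c); K=np.array(i['camera_matrix'])
    v,u=np.mgrid[:480,:640]; P=np.stack([(u-K[0,2])/K[0,0]*d,(v-K[1,2])/K[1,1]*d,d],-1)
    if 'camera_from_world' in i: T=np.linalg.inv(np.array(i['camera_from_world']))
    else:
        W=np.eye(4); W[:3,:3]=R.from_euler('xyz',o['orientation'],degrees=True).as_matrix(); W[:3,3]=o['tool_pos']
        T=W@np.array(i['tool_from_camera'])
    return p,d,P@T[:3,:3].T+T[:3,3],o
E
python3 - <<'E'
from h import *
for c in('top','side'):
    p,d,X,o=cloud(c)
    m=(d>0)&(abs(X[...,0]-.515)<.06)&(abs(X[...,1]-.22)<.06)&(p.max(2)<75)&(X[...,2]>.085)&(X[...,2]<.135)
    Q=X[m]; t=Q[Q[:,2]>.110]
    print(c,len(Q),len(t),Q[:,2].min(),Q[:,2].max(),np.median(t,0),t[:,:2].min(0),t[:,:2].max(0))
    if len(t)>10: print(cv2.minAreaRect(t[:,:2].astype(np.float32)*1000))
    w,v=np.linalg.eigh(np.cov(t[:,:2].T)); print(w**.5,np.degrees(np.arctan2(v[1,1],v[0,1])))
E
```

```text
top 209 181 0.08799838692584783 0.12137815440690347 [0.51539858 0.21811094 0.11701992] [0.49764733 0.20611676] [0.5384957 0.2335173]
((518.3032836914062, 220.13864135742188), (42.583316802978516, 14.219517707824707), 23.526212692260742)
[0.00421037 0.0126186 ] -155.3792626952363
side 432 220 0.08875549320237175 0.11970058542988471 [0.51286937 0.22688008 0.11684983] [0.49577869 0.2144712 ] [0.53463722 0.2374448 ]
((515.4520263671875, 225.4271697998047), (39.917816162109375, 13.429911613464355), 21.60243034362793)
[0.00349558 0.01237387] -156.10804890696835
```

Run:
```python
import cv2
a=cv2.imread('pics/top0.png')[215:305,160:260]; b=cv2.imread('pics/side0.png')[275:375,215:315]
cv2.imwrite('pics/crop0.png',cv2.hconcat([cv2.resize(a,(400,400),interpolation=cv2.INTER_CUBIC),cv2.resize(b,(400,400),interpolation=cv2.INTER_CUBIC)]))
```

```text
(no output)
```

View pics/crop0.png

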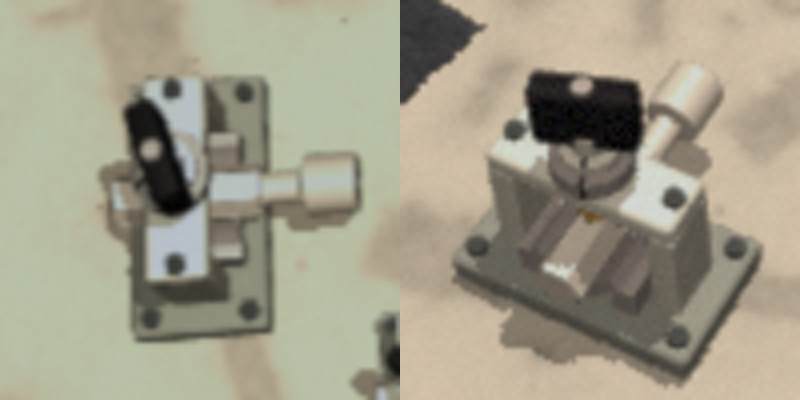

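The gauge-holding clamp is confirmed: the gauge handle sticks out to the right at crop (330,185). The wing is near (0.517, 0.223) with its long axis at about 23°, so the jaw axis should go to yaw -67°. I'll move over it now.

```bash
python3 -m jog '0 0 0 .6 -.85 0 1;0 0 0 .6 -.85 0 1;0 0 0 .6 -.85 0 1;0 0 0 .6 -.85 0 1;0 0 0 .6 -.85 0 1;0 0 0 .6 -.85 0 1;0 0 0 .6 -.85 0 1;0 0 0 .6 -.85 0 1'
```

```text
clock: 1.3
tool_pos: [0.4202, 0.361, 0.2267]
orientation: [-180.0, 0.0, -109.8]
force: [0.5, -0.0, -0.3]
opening: 0.0876
```

```bash
python3 -m jog '0 0 0 .6 -.85 0 1;0 0 0 .6 -.85 0 1;0 0 0 .6 -.85 0 1;0 0 0 .4 -.4 0 1;0 0 -1 0 0 0 1;0 0 -1 0 0 0 1;0 0 -1 0 0 0 1;0 0 -1 0 0 0 1'
```

```text
clock: 2.3
tool_pos: [0.5008, 0.2393, 0.2266]
orientation: [-180.0, 0.0, -86.7]
force: [-0.7, 0.3, -0.3]
opening: 0.0877
```

```bash
python3 -m jog '0 0 -1 0 0 0 1;0 0 -1 0 0 0 1;0 0 -1 0 0 0 1;0 0 -.5 0 0 0 1;0 0 0 0 0 0 1'
python3 - <<'E'
from h import *
p,d,X,o=cloud('wrist'); cv2.imwrite('pics/w1.png',p[:,:,::-1])
print(o['clock'],o['tool_pos'],o['orientation'],o['joint_pos'])
m=(d>0)&(abs(X[...,0]-.515)<.06)&(abs(X[...,1]-.22)<.06)&(p.max(2)<75)&(X[...,2]>.108)&(X[...,2]<.135)
t=X[m]; print(len(t)); 
if len(t)>10: print(np.median(t[:,2]),cv2.minAreaRect(t[:,:2].astype(np.float32)*1000)); w,v=np.linalg.eigh(np.cov(t[:,:2].T)); print(np.degrees(np.arctan2(v[1,1],v[0,1])))
E
```

```text
clock: 2.92
tool_pos: [0.5008, 0.2394, 0.2266]
orientation: [-180.0, 0.0, -66.9]
force: [0.5, 0.9, 0.5]
opening: 0.0876
2.925 [0.5007616  0.23936456 0.22658878] [-1.79998755e+02  4.33137502e-03 -6.68675376e+01] [ 4.57617240e+01  9.27970468e+00 -1.46286230e+01 -3.84924283e-03
 -6.60888567e+01  6.73722984e+01]
737
0.11729597260260521 ((518.3069458007812, 222.20245361328125), (41.489227294921875, 13.092106819152832), 23.017730712890625)
-156.72531098282766
```

View pics/w1.png

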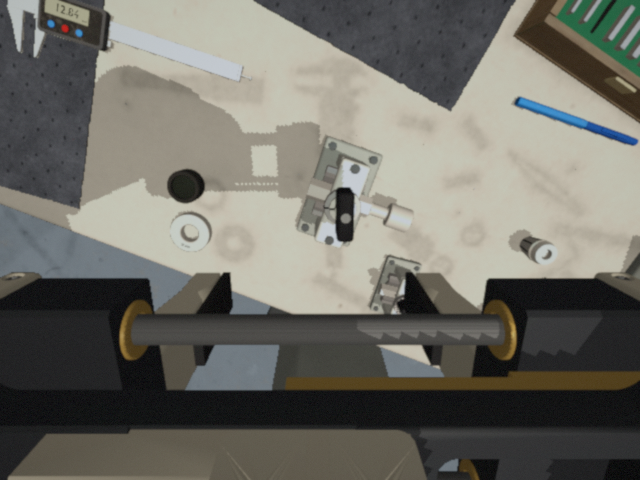

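Wrist view: the wing stands upright at (345,213), centre (0.518, 0.222), long axis 23.2°. That agrees with the other cameras and the jaw yaw is right. Next I centre over it and go down to TCP z≈0.094, which leaves 9 mm over the skirt.

```bash
python3 -m jog '0 0 0 .55 -.22 .5 1;0 0 0 0 0 .8 1;0 0 0 0 0 .8 1;0 0 0 0 0 .8 1;0 0 0 0 0 .4 1;0 0 0 0 0 0 1;0 0 0 0 0 0 1'
```

```text
clock: 3.85
tool_pos: [0.5183, 0.2232, 0.0958]
orientation: [-179.9, 0.0, -66.8]
force: [-0.3, -0.2, -0.3]
opening: 0.0875
```

```bash
python3 -m jog '0 0 0 0 0 0 0;0 0 0 0 0 0 -.4;0 0 0 0 0 0 -1;0 0 0 0 0 0 -1;0 0 0 0 0 0 -1;0 0 0 0 0 0 -1;0 0 0 0 0 0 -1'
python3 - <<'E'
from h import *
o=ctrl.get_obs(); print(o['force'],o['moment'],o['opening'])
p,d=vision.snapshot('side'); cv2.imwrite('pics/s2.png',cv2.resize(p[230:400,180:400,::-1],(770,595)))
E
```

```text
clock: 4.72
tool_pos: [0.5176, 0.2226, 0.0945]
orientation: [180.0, -0.0, -66.8]
force: [-0.0, -0.7, -0.2]
opening: 0.0233
[-0.02785903 -0.71218844 -0.17776365] [-0.0666211  -0.03191585 -0.01575486] 0.023291274400944327
```

View pics/s2.png

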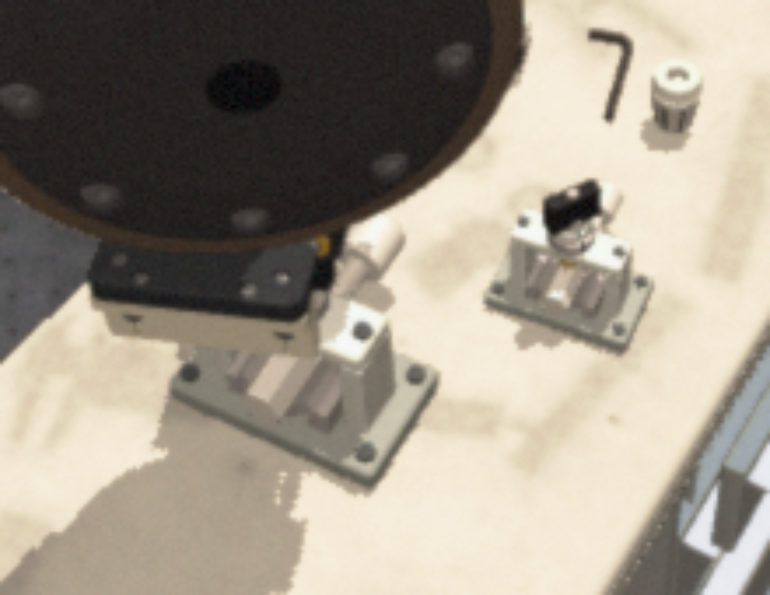

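Side view: the gripper hides the knob, but it is over the right clamp. The jaws are still closing at 23 mm, so I'll wait a little longer.

```bash
python3 -m jog '0 0 0 0 0 0 -1;0 0 0 0 0 0 -1;0 0 0 0 0 0 -1'; python3 -c "
from plant import ctrl;o=ctrl.get_obs();print(o['force'],o['moment'],o['opening'])"
```

```text
clock: 5.15
tool_pos: [0.5176, 0.2223, 0.0946]
orientation: [180.0, -0.0, -66.8]
force: [1.6, -3.0, 0.1]
opening: 0.0138
[ 1.60510863 -2.99439583  0.13959301] [-1.22278505 -0.7021344   0.0387956 ] 0.013780973849375622
```

Gripped at 13.8 mm, which matches the 14 mm wing, with about 3 N of side force. Turning clockwise now (+rz).

```bash
for i in 1; do python3 -m jog '0 0 .6 0 0 0 -1;0 0 .6 0 0 0 -1;0 0 .6 0 0 0 -1;0 0 .6 0 0 0 -1;0 0 .6 0 0 0 -1;0 0 .6 0 0 0 -1'; done; python3 -c "
from plant import ctrl;o=ctrl.get_obs();print(o['force'],o['moment'],o['opening'])"
```

```text
clock: 5.9
tool_pos: [0.5176, 0.2225, 0.0946]
orientation: [180.0, -0.0, -87.6]
force: [0.6, -2.0, 0.2]
opening: 0.0136
[ 0.5703321  -1.96546213  0.15686122] [-0.95248197 -0.50161371  0.03416912] 0.01360640989656972
```

```bash
python3 -m jog '0 0 .6 0 0 0 -1;0 0 .6 0 0 0 -1;0 0 .6 0 0 0 -1;0 0 .6 0 0 0 -1;0 0 .6 0 0 0 -1;0 0 .6 0 0 0 -1;0 0 .6 0 0 0 -1;0 0 .6 0 0 0 -1'; python3 -c "
from plant import ctrl;o=ctrl.get_obs();print(o['force'],o['moment'],o['opening'])"
```

```text
clock: 6.9
tool_pos: [0.5177, 0.2227, 0.0946]
orientation: [-180.0, 0.0, -115.1]
force: [1.3, -2.5, -0.2]
opening: 0.0137
[ 1.28883363 -2.46248023 -0.19386151] [-0.64486608 -0.5605681   0.04701502] 0.013666330866773286
```

```bash
python3 -m jog '0 0 .6 0 0 0 -1;0 0 .6 0 0 0 -1;0 0 .6 0 0 0 -1;0 0 .6 0 0 0 -1;0 0 .6 0 0 0 -1;0 0 .6 0 0 0 -1;0 0 .6 0 0 0 -1;0 0 .6 0 0 0 -1'; python3 -c "
from plant import ctrl;o=ctrl.get_obs();print(o['force'],o['moment'],o['opening'],o['joint_pos'])"
```

```text
clock: 7.9
tool_pos: [0.5178, 0.2228, 0.0946]
orientation: [-180.0, 0.0, -142.6]
force: [1.1, -1.9, -1.2]
opening: 0.0133
[ 1.11229909 -1.88911246 -1.20811138] [-0.45895016 -0.76671148  0.12122001] 0.013333301676304792 [ 4.31789193e+01  1.71409242e+01 -2.33576910e+01  6.48894122e-03
 -4.94714172e+01 -5.75907560e+00]
```

The z moment went from about 0.04 to 0.12 N m, so the clutch is slipping. I'll turn a bit further for margin.

```bash
python3 -m jog '0 0 .6 0 0 0 -1;0 0 .6 0 0 0 -1;0 0 .6 0 0 0 -1;0 0 .6 0 0 0 -1;0 0 .6 0 0 0 -1;0 0 0 0 0 0 -1'; python3 -c "
from plant import ctrl;o=ctrl.get_obs();print(o['force'],o['moment'],o['opening'])"
```

```text
clock: 8.65
tool_pos: [0.5179, 0.2229, 0.0946]
orientation: [180.0, 0.0, -159.6]
force: [2.7, -1.5, -2.1]
opening: 0.0138
[ 2.67839344 -1.45624498 -2.08538449] [-0.37659072 -1.16420276 -0.03581615] 0.013846862691911887
```

```bash
python3 -m jog '0 0 0 0 0 0 -.5;0 0 0 0 0 0 0;0 0 0 0 0 0 .4;0 0 0 0 0 0 .4;0 0 0 0 0 0 .4;0 0 0 0 0 0 .4;0 0 0 0 0 0 .4;0 0 0 0 0 0 .4'
```

```text
clock: 9.65
tool_pos: [0.5175, 0.2226, 0.0946]
orientation: [-180.0, -0.0, -159.7]
force: [0.8, 0.2, -0.0]
opening: 0.0612
```

```bash
python3 -m jog '0 0 0 0 0 -.5 .4;0 0 0 0 0 -.8 .4;0 0 0 0 0 -.8 .4;0 0 0 0 0 -.8 .4;0 0 0 0 -.8 -.5 .4;0 0 0 0 -.8 0 .4;0 0 0 0 -.8 0 .4;0 0 0 0 0 0 .4'
python3 - <<'E'
from h import *
print(ctrl.get_obs()['force'])
T=[]
for c,(u,v) in(('side',(215,275)),('top',(160,215)),('wrist',None or (0,0))):
    p,d=vision.snapshot(c); cv2.imwrite(f'pics/{c}3.png',p[:,:,::-1])
    if c!='wrist': T.append(cv2.resize(p[v:v+95,u:u+95,::-1],(400,400),interpolation=cv2.INTER_CUBIC))
cv2.imwrite('pics/crop3.png',cv2.hconcat(T))
E
```

```text
clock: 10.65
tool_pos: [0.5512, 0.1309, 0.2305]
orientation: [-180.0, -0.0, -159.8]
force: [-0.6, -1.1, -0.2]
opening: 0.0611
[-0.56153495 -1.07683102 -0.24625442]
```

View pics/crop3.png

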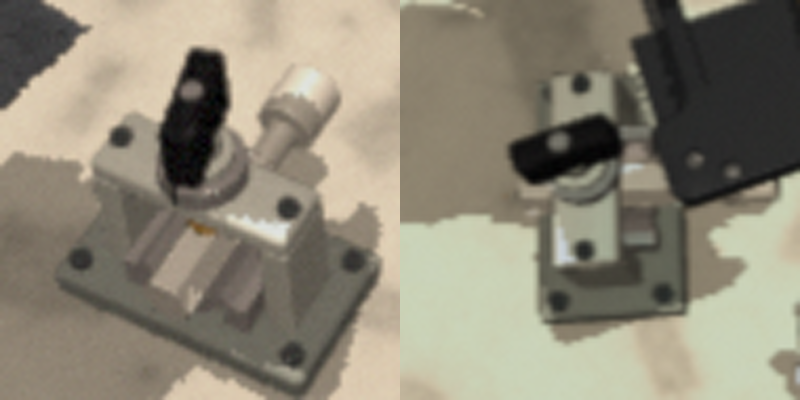

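View pics/wrist3.png

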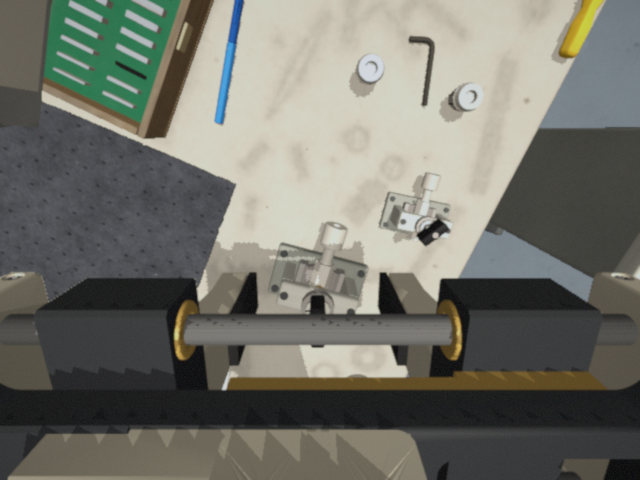

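Crops: the knob is free, with its wing turned by roughly 90° (side 190,120; top 565,150). The collar's index line has moved left to (175,195). I'll confirm the wing angle numerically and check the idle knob.

Run:
```python
from h import *
p,d,X,o=cloud('side')
m=(d>0)&(abs(X[...,0]-.515)<.04)&(abs(X[...,1]-.225)<.04)&(p.max(2)<75)&(X[...,2]>.110)&(X[...,2]<.125)
t=X[m]; print(len(t),cv2.minAreaRect(t[:,:2].astype(np.float32)*1000)); w,v=np.linalg.eigh(np.cov(t[:,:2].T)); print(np.degrees(np.arctan2(v[1,1],v[0,1])))
a=cv2.imread('pics/side0.png')[140:215,310:385].astype(int); b=p[140:215,310:385,::-1].astype(int)
print('idle diff',abs(a-b).mean(),abs(a-b).max(), o['force'],o['clock'])
ctrl.close_job()
```

```text
206 ((515.392822265625, 225.44259643554688), (12.99742603302002, 38.93141555786133), 20.859600067138672)
109.56462653045672
idle diff 25.94968888888889 190 [-0.86430641  1.14952164  0.77275099] 10.8
the job is handed in; nothing more can be done
```

Run:
```python
import cv2
f=lambda n:cv2.resize(cv2.imread(n)[130:225,300:395],(400,400))
cv2.imwrite('pics/idle.png',cv2.hconcat([f('pics/side0.png'),f('pics/side3.png')]))
```

```text
(no output)
```

View pics/idle.png

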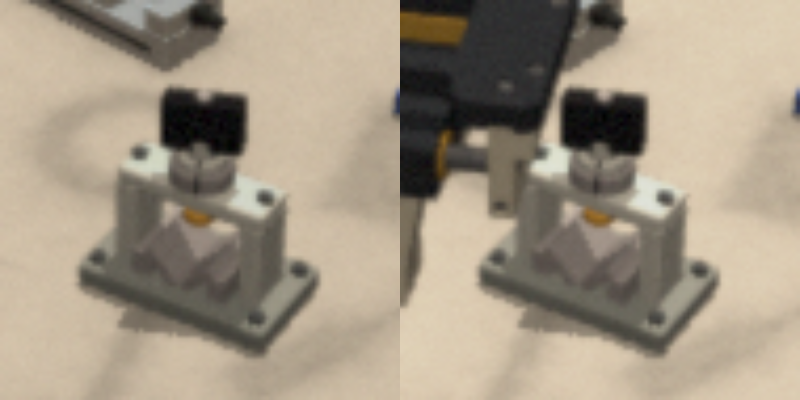

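I turned the gauge-holding clamp's knob about 93° (1.6 rad) clockwise, let go, backed off and handed the job in at 10.8 s. The screw should be home, with the clutch slipped well past one click.

- **Wing angle:** the tool turned from yaw -66.8° to -159.6°. The side camera then put the wing's long axis at 109.6° (mod 180); it was at about 23° before. That is about 94° of turn, so the knob did not slip in the jaws.
- **Screw and clutch:** the screw starts at 0.3 to 0.65, so it needed at most 0.7 rad to reach its stop. That leaves about 0.9 rad or more of clutch slip, against the 0.26 needed. The moment about the knob's axis rose from about 0.04 to 0.12 N m partway through, as expected when the clutch slips. I did not measure the index lines on the skirt and collar directly.
- **Robot clear:** the gripper was open and away from the clamp, with only about 1–2 N of sensor noise on the wrist.
- **Empty clamp:** my numeric before/after picture comparison gave a large difference, and I only looked into it after handing in. The arm had come into that crop. Side by side, the idle knob and its index lines look the same as at the start.

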